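# Raise the drill head one notch and re-arm its limit switch

## Task

Make room for a thicker board under the small circuit-board drill: lift the drill head by its upright round grip by exactly one notch of the rack, so that the pawl snaps in over the next tooth, let the head settle onto it and let go. Then re-arm the drill by pushing the roller arm of the limit switch down until it clicks and letting it spring back up. Leave the other things on the bench where they are.

Things in the scene. Friction and masses are not known exactly. Their poses are not given: they have to be found in the camera images.
- stand: Bench drill stand, bolted to a wooden plinth 3 to 33 mm high; origin on the plinth's top level, vertically below the grip's axis, z up. 130 mm to its +y stands a 30 mm square column, 270 mm tall, on a grey base plate (plinth 160 mm in x; y 40 to 270 mm); the drill spindle hangs beyond it. The column's +x face carries a dark steel rack of 4 teeth, 30 mm apart.
- head (a joint): Height of the blue drill head on the column (m): 0, 0.03, 0.06, 0.09 = resting on tooth 1 (lowest) to 4; stop at 0.105. Starts on tooth 1. 0.4 to 0.85 kg, 5 to 11 N to lift. The pawl yields by itself on the way up, snaps in after 30 mm and blocks all descent past a tooth; let go between teeth, the head drops to the one below. Lift 35 to 50 mm; 60 mm would be two notches.
- grip (a point): Middle of the head's grip: an upright grey plastic cylinder, 24 mm diameter, 50 mm tall (25 mm above and below this point), nothing above it. It stands on a level aluminium arm, 16 mm wide, 12 mm thick, that runs from under the grip to the stand's +y; the head and column begin 100 mm from the grip's axis. Rises with the head.
- pawl (a joint): Angle of the small steel pawl on the head, seen on the column's +x face (rad): 0 when it points fully in between the teeth (caught), about 0.3 while it rides over a tooth. Sprung towards 0.
- switch: Limit switch, a grey box 32 x 42 x 60 mm on an aluminium bracket bolted down. Origin on the bench top (z = 0) below the middle of the box, z up; top of the box at 117 mm. The roller arm's shaft is along its x axis, at height 100 mm, on the +x face.
- switch_arm (a joint): Angle of the switch's steel roller arm (rad): 0 at rest, level, pointing to the switch's -y; grows as the roller end is pushed down. It clicks when it passes 0.35 rad (roller 19 mm lower); hard stop at 0.6 rad (31 mm lower). A spring returns it; at the roller it takes about 1.6 N to start, 3.2 N to click and 4.3 N at the stop.
- roller (a point): Centre of the free-turning white roller at the end of the switch arm, 55 mm from the shaft: 20 mm diameter, 14 mm wide, its axis along the switch's x. At rest it is 100 mm above the bench, with free space above it and on all sides except the arm's; it moves down, and a little towards the switch, as the arm is pushed.
- meter: Orange hand multimeter lying on the bench, 150 x 78 x 36 mm, origin at the centre of its underside; bystander, not to be moved.
- jar: Amber glass jar with black lid, 52 mm diameter, 60 mm tall, origin at the centre of its underside; bystander, not to be moved.
- driver: Screwdriver lying on the bench along its own x, about 150 mm long and 30 mm high at most; bystander, not to be moved.
Mind the look-alikes: they are no part of the job. Of the things that look like the switch, the largest one is meant.

How it is judged:
By the outcome, as a careful person would: the job done as asked, in the order asked, and still so for the second after the job is handed in, with the robot touching nothing.
It also fails if it takes over 48 s, if anything falls off the work surface, if the arm or the gripper's body presses on something with over 40 N, if the wrist force passes 120 N, or if a joint passes its speed limit or range.

## Robot

A 6-joint arm with a two-finger parallel gripper is mounted at the origin on the work surface. World frame = base frame: x ahead of the robot, y to its left, z up, the work surface at z = 0. Lengths are in m, angles in rad, forces in N, time in s.
With the tool pointing down it reaches from about 0.3 to 0.775 m from the base axis. Payload 14.6 kg.
Tool frame: the origin (TCP) lies on the centre line of the jaws, within the pads' length; the fingertips stand robot.tip_reach ahead of it and the grasp point (between the pads) lies 2 mm behind it (robot.tip_reach is the distance from the TCP to the fingertips, in m); z points along the fingers, y is the line along which they close (so a half turn about z gives the same grasp; the last joint's range is limited). The gripper opens to 85 mm and grips with 20 to 120 N. Pads are 22 mm wide; open, the fingers measure 114 mm over their backs; the gripper's body (76 mm by 85 mm) begins 54 mm behind the grasp point. The pads swing forward as they close: fully open they stand 13 mm farther back than shut.
Start: joints at [-1.174, 0.3, 1.521, -0, 1.321, -0.067], TCP at [0.246, -0.492, 0.248] pointing down, gripper open.
Joint ranges: [-3.03, 3.03], [-0.79, 2.21], [0.23, 2.52], [-1.04, 4.18], [0, 3.07], [-2.55, 2.55]. Speed limits (rad/s): [2.22, 2.22, 2.57, 3.14, 3.14, 3.14].

## Interface

Orientations are given as a unit quaternion [w, x, y, z].
In Python, from rig import robot, camera, calibration gives the robot as it stands.
- The arm moves only by the tool play_rows, never from a script. Its argument "increments" is a list of rows, each a list of 3 entries, a list of its own where there are three numbers: the turn, a rotation vector about the tool's x, y, z normalised to -1 to 1, where 1 is 90 degrees, then the shift along the tool's x, y, z normalised to -1 to 1, where 1 is 250 mm, then the finger opening in mm, from 0 to 85.4. In form: [[[rx, ry, rz], [x, y, z], fingers], ...]. A call has exactly 5 rows; each row shifts and turns the commanded pose from where the row before left it, along the tool's axes as they then stand; what a row does not reach is not made up. A row lasts 1/8 s, in which the tool goes at most 62.5 mm and 10.7 degrees, less where a joint would pass 70% of its speed; a pose out of reach is approached as far as the arm can. A call with a number of a shift or a turn outside -1 to 1 is refused whole. A call with a gripper value outside its range is refused whole. The fingers move at their own pace and stop on an object; "newtons" is the grip in N (left out, the last holds). Time passes only in rows, so rows that do not move let the fingers close, or fill a call up. It gives the time, the measured TCP pose, the force, the opening and the grip force at its end, in the units of the state.
- robot.get_obs(): the state, without advancing time (a new reading comes with each control period).
- camera(name): name is "side" or "top"; returns the picture (420x560x3 uint8, red, green, blue); there is no depth.
- calibration(name): a dict with "fx", "fy", "cx", "cy" (pixels), "dist" ([k1, k2, p1, p2, k3] as OpenCV has them; the pictures are not rectified), "position" and "attitude" of the camera in the world. Camera axes: x right, y up, looking along -z (the intrinsics and any distortion apply to the point x, -y, -z); pixel columns grow to the right and rows downward; lengths in m; the calibration is good to about 2 mm. A picture is of the moment at which its call begins. calibration takes no time and is no camera call.
- robot.job_done(): hands the job in; it is judged then, once.
The state is a dict: "t": time; "joints": joint angles; "dq": joint speeds; "joint_efforts": joint torques, N m; "ee_pos": TCP position; "tcp_rot": TCP orientation; "ft_force": force on the tool from outside, world axes, zero at the start; "wrist_torque": the same for the moment, N m; "finger_gap": finger opening in m; "grasp_force": force on a finger pad.
Only numpy, scipy, OpenCV 4.12 (cv2) and the standard library are available. Lean on these libraries where they do the work, as an engineer would, in place of code of your own. Each camera call takes 0.05 s, during which the arm holds its last target. There are 200 camera calls.

## Working session

There is one attempt and no reset: what is moved stays moved. The work goes in short steps, Python scripts to look and compute and a tool call to move; the robot and the scene stay as the last step left them, time stands still between calls to the robot, and variables do not carry over. Pictures are saved under pics/ and viewed, at most 10 in all, crops included, and the job is handed in when it is done.

Besides the shell and the picture viewer there is one more tool, called after "Emit:" by a JSON object that holds its "method" and its "body". play_rows: Moves the arm, as the interface text tells. Scaled input: -1 to 1 covers 250 mm each way for a shift and 90 degrees each way for a turn. Its arguments: {"type":"object","properties":{"increments":{"type":"array"},"newtons":{"type":"number"}},"required":["increments"]}

```bash
mkdir -p pics; ls; python3 - <<'E'
from rig import robot,camera,calibration
import cv2
for n in("side","top"):
    cv2.imwrite(f"pics/{n}0.png",camera(n)[:,:,::-1]); print(n,calibration(n))
print(robot.get_obs(), robot.tip_reach)
E
```

```text
pics
side {'fx': 414.8368887989217, 'fy': 414.8368887989217, 'cx': 273.27284471480897, 'cy': 217.0455522229444, 'dist': array([-0.1108572,  0.       ,  0.       ,  0.       ,  0.       ]), 'position': array([0.4874933, 0.6510357, 0.7766773]), 'attitude': array([-0.05879703, -0.03444704,  0.37329594,  0.92520617])}
top {'fx': 506.1578016768987, 'fy': 506.1578016768987, 'cx': 277.6472297919419, 'cy': 202.0163529089744, 'dist': array([-0.11713722,  0.        ,  0.        ,  0.        ,  0.        ]), 'position': array([0.35943538, 0.02991572, 1.10400209]), 'attitude': array([-0.67184921, -0.07774414,  0.08730059,  0.73140488])}
{'t': 0.1, 'joints': array([-1.17357840e+00,  3.00427445e-01,  1.52154747e+00,  9.04196034e-06,
        1.32070469e+00, -6.66098748e-02]), 'dq': array([-0.00070843, -0.00085969, -0.00162259,  0.00097683,  0.00064124,
        0.00103834]), 'joint_efforts': array([-4.93668790e-05, -5.44378817e+01, -3.62372410e+01, -1.55508806e-04,
        3.01578257e-03,  2.96625785e-05]), 'ee_pos': array([ 0.24597172, -0.49170586,  0.24775947]), 'tcp_rot': array([-5.36790202e-04,  9.73228400e-01,  2.29839481e-01, -8.51104917e-05]), 'ft_force': array([-0.20295138,  0.70593673,  0.38113914]), 'wrist_torque': array([ 0.00670957, -0.06112773, -0.04519633]), 'grasp_force': 0.0, 'finger_gap': 0.08516283872686639} 0.017
```

View pics/side0.png

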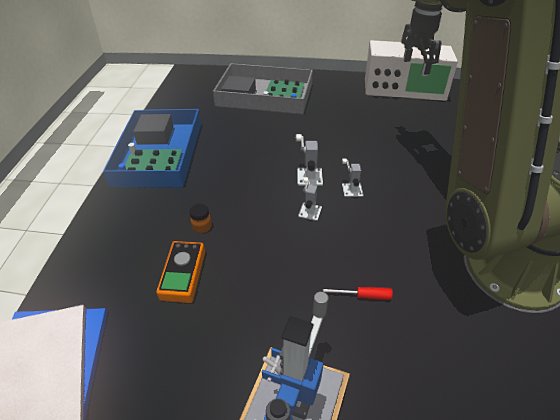

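View pics/top0.png

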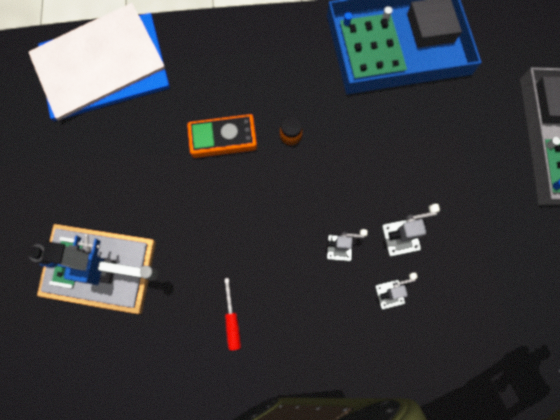

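The side view shows the grip at about (320,300), column behind it, and three switches; the largest is at (311,150) with its roller at (299,138). In the top view the grip is at about (147,272), and the largest switch at (410,230) has its roller at (435,209). I'll make enlarged crops and triangulate.

```bash
cat > h.py <<'E'
import numpy as np, cv2
from scipy.spatial.transform import Rotation as R
from rig import robot,camera,calibration
def ray(n,uv):
    c=calibration(n); K=np.array([[c['fx'],0,c['cx']],[0,c['fy'],c['cy']],[0,0,1]])
    p=cv2.undistortPoints(np.array([[uv]],float),K,c['dist'])[0,0]
    q=c['attitude']; d=R.from_quat([*q[1:],q[0]]).apply([p[0],-p[1],-1])
    return c['position'],d/np.linalg.norm(d)
def plane(n,uv,z):
    o,d=ray(n,uv); return o+d*(z-o[2])/d[2]
def tri(us,ut):
    a,d=ray('side',us); b,e=ray('top',ut)
    s=np.linalg.lstsq(np.stack([d,-e],1),b-a,rcond=None)[0]
    p,q=a+s[0]*d,b+s[1]*e
    return (p+q)/2,np.linalg.norm(p-q)
def proj(n,P):
    c=calibration(n); K=np.array([[c['fx'],0,c['cx']],[0,c['fy'],c['cy']],[0,0,1]])
    q=c['attitude']; v=R.from_quat([*q[1:],q[0]]).inv().apply(np.array(P)-c['position'])*[1,-1,-1]
    return cv2.projectPoints(v[None,None],np.zeros(3),np.zeros(3),K,c['dist'])[0][0,0]
E
python3 - <<'E'
from h import *
S=cv2.imread('pics/side0.png');T=cv2.imread('pics/top0.png')
def crop(I,u,v,w=100,h=75,k=4): return cv2.resize(I[v:v+h,u:u+w],None,fx=k,fy=k,interpolation=cv2.INTER_CUBIC)
a=np.hstack([crop(S,270,280),crop(S,270,120)]);b=np.hstack([crop(T,80,230),crop(T,370,190)])
cv2.imwrite('pics/c0.png',np.vstack([a,b]))
print(tri((320,297),(147,272)),tri((299,138),(435,209)))
E
```

```text
(array([0.47045277, 0.25775502, 0.1785208 ]), np.float64(0.0052558035848763625)) (array([ 0.55852581, -0.31855507,  0.09195648]), np.float64(0.002129676679245932))
```

View pics/c0.png

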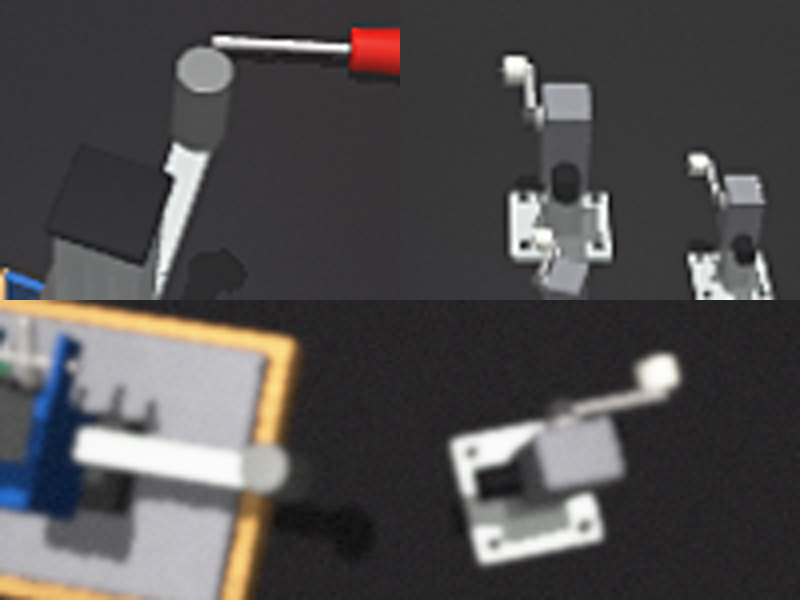

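```bash
python3 - <<'E'
from h import *
g,e=tri((321.2,297.4),(146.5,271.7)); print('griptop',g,e)
r,e=tri((298.5,136.5),(434.5,208.8)); print('roller',r,e)
z=g[2]-.05
a=plane('top',(80+245/4,230+168/4),z);b=plane('top',(80+80/4,230+142/4),z);d=(b-a)[:2];print('arm dir',d,np.degrees(np.arctan2(d[1],d[0])))
# plinth corners top view z=.033
c=[plane('top',p,.033)[:2] for p in [(54,226),(153,239),(140,311),(39,296)]]
print(np.round(c,3)); 
for i in range(4): v=c[(i+1)%4]-c[i]; print(np.linalg.norm(v).round(3),np.degrees(np.arctan2(v[1],v[0])).round(1))
# switch box top centre, z=.117
k=[plane('top',((u-400)/4+370,(v-300)/4+190),.117)[:2] for u,v in [(533,438),(608,416),(625,470),(548,490)]]
print(np.round(k,3)); print('box',np.mean(k,0)); 
for n,P in (('side',r),('top',r)): print(proj(n,P))
E
```

```text
griptop [0.46968485 0.25862244 0.1793776 ] 0.002664003960122317
roller [ 0.55876587 -0.31533479  0.09891754] 0.004282436693180334
arm dir [0.01879116 0.08143875] 77.00698420649036
[[0.601 0.499]
 [0.555 0.279]
 [0.404 0.312]
 [0.45  0.532]]
0.225 -101.9
0.154 167.6
0.225 78.1
0.154 -12.3
[[ 0.527 -0.24 ]
 [ 0.534 -0.28 ]
 [ 0.506 -0.284]
 [ 0.5   -0.244]]
box [ 0.51681367 -0.26210124]
[299.23076333 136.71996934]
[434.49276634 207.76156647]
```

Grip top at z≈0.179 m, and the plinth and arm agree on the stand's +y bearing (about 78°). The roller is at z≈0.099 m, as it should be. Turning first, then travelling at the present height.

Emit:
{"method": "play_rows", "body": {"increments": [[[0,0,-0.1142],[0,0,0],85],[[0,0,-0.1142],[0,0,0],85],[[0,0,-0.1142],[0,0,0],85],[[0,0,-0.1142],[0,0,0],85],[[0,0,-0.1142],[0,0,0],85]], "newtons": 40}}

```text
t: 0.72
ee_pos: [0.246, -0.4918, 0.2479]
tcp_rot: [-0.0, 0.775, 0.631, 0.0]
ft_force: [0.1, 0.7, -0.1]
finger_gap: 0.0847
grasp_force: 0.0
```

Emit:
{"method": "play_rows", "body": {"increments": [[[0,0,0],[0.208,0.017,0],85],[[0,0,0],[0.208,0.017,0],85],[[0,0,0],[0.208,0.017,0],85],[[0,0,0],[0.208,0.017,0],85],[[0,0,0],[0.208,0.017,0],85]]}}

```text
t: 1.35
ee_pos: [0.3211, -0.2404, 0.2481]
tcp_rot: [-0.0, 0.777, 0.629, 0.0]
ft_force: [0.0, -0.3, -0.2]
finger_gap: 0.085
grasp_force: 0.0
```

Emit:
{"method": "play_rows", "body": {"increments": [[[0,0,0],[0.208,0.017,0],85],[[0,0,0],[0.208,0.017,0],85],[[0,0,0],[0.208,0.017,0],85],[[0,0,0],[0.208,0.017,0],85],[[0,0,0],[0.208,0.017,0],85]]}}

```text
t: 1.98
ee_pos: [0.3961, 0.0096, 0.2483]
tcp_rot: [0.0, 0.777, 0.629, 0.0]
ft_force: [0.4, -0.7, 0.6]
finger_gap: 0.0849
grasp_force: 0.0
```

```bash
cat >> h.py <<'E'
def delta(P,yaw):
    o=robot.get_obs(); q=o['tcp_rot']; r=R.from_quat([*q[1:],q[0]])
    c,s=np.cos(np.radians(yaw)),np.sin(np.radians(yaw))
    t=R.from_matrix(np.array([[c,s,0],[s,-c,0],[0,0,-1]]))
    print('t',o['t'],'pos',o['ee_pos'].round(4),'F',o['ft_force'].round(1),'q',o['joints'].round(2),'gap',o['finger_gap'])
    print('shift units',(r.inv().apply(np.array(P)-o['ee_pos'])/.25).round(4),'turn units',((r.inv()*t).as_rotvec()/(np.pi/2)).round(4))
E
python3 -c "
from h import *
delta([.470,.2586,.248],78)"
```

```text
t 1.975 pos [0.3961 0.0096 0.2483] F [ 0.4 -0.7  0.6] q [-0.07 -0.05  1.92 -0.    1.28  0.14] gap 0.08492422624828208
shift units [1.0358 0.0812 0.0013] turn units [ 0.0001 -0.     -0.0004]
```

Emit:
{"method": "play_rows", "body": {"increments": [[[0,0,0],[0.208,0.016,0],85],[[0,0,0],[0.208,0.016,0],85],[[0,0,0],[0.208,0.016,0],85],[[0,0,0],[0.208,0.016,0],85],[[0,0,0],[0.204,0.016,0],85]]}}

```text
t: 2.6
ee_pos: [0.4697, 0.2587, 0.248]
tcp_rot: [-0.0, 0.777, 0.629, -0.0]
ft_force: [0.4, -0.5, -0.0]
finger_gap: 0.0848
grasp_force: 0.0
```

```bash
python3 - <<'E'
from h import *
S=camera('side');T=camera('top')
delta([.470,.2586,.157],78)
def crop(I,u,v,w=100,h=150,k=4): return cv2.resize(I[v:v+h,u:u+w],None,fx=k,fy=k,interpolation=cv2.INTER_CUBIC)[:,:,::-1]
cv2.imwrite('pics/c1.png',np.hstack([crop(S,270,210),crop(T,100,200)]))
E
```

```text
t 2.7 pos [0.4697 0.2603 0.2473] F [ 0.7 -0.8  0.1] q [0.44 0.27 1.56 0.   1.31 0.64] gap 0.08512445440521191
shift units [-0.0063  0.0028  0.3611] turn units [-0.0007  0.0002  0.0016]
```

View pics/c1.png

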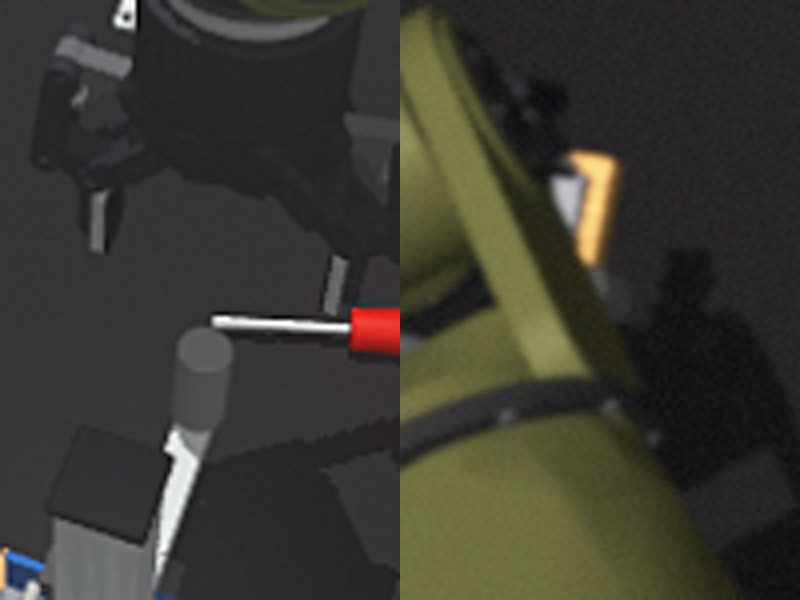

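The side picture shows the fingertips at about (97,250) and (333,310) in the crop, straddling the grip top at (205,350). Going down and closing.

Emit:
{"method": "play_rows", "body": {"increments": [[[0,0,0],[-0.002,0,0.09],85],[[0,0,0],[0,0,0.09],85],[[0,0,0],[0,0,0.09],85],[[0,0,0],[0,0,0.09],85],[[0,0,0],[0,0,0],85]]}}

```text
t: 3.32
ee_pos: [0.4688, 0.2557, 0.1569]
tcp_rot: [-0.0, 0.777, 0.629, -0.002]
ft_force: [0.4, 1.6, 0.8]
finger_gap: 0.085
grasp_force: 0.0
```

Emit:
{"method": "play_rows", "body": {"increments": [[[0,0,0],[0,0,0],45],[[0,0,0],[0,0,0],30],[[0,0,0],[0,0,0],15],[[0,0,0],[0,0,0],15],[[0,0,0],[0,0,0],15]], "newtons": 40}}

```text
t: 3.95
ee_pos: [0.4703, 0.2564, 0.159]
tcp_rot: [0.001, 0.777, 0.629, 0.001]
ft_force: [6.3, -0.9, 1.6]
finger_gap: 0.0231
grasp_force: 40.6
```

Gripped (gap 23 mm, 40 N). Lifting 42 mm.

Emit:
{"method": "play_rows", "body": {"increments": [[[0,0,0],[0,0,-0.032],15],[[0,0,0],[0,0,-0.034],15],[[0,0,0],[0,0,-0.034],15],[[0,0,0],[0,0,-0.034],15],[[0,0,0],[0,0,-0.034],15]]}}

```text
t: 4.58
ee_pos: [0.4703, 0.2564, 0.2002]
tcp_rot: [0.0, 0.777, 0.629, 0.001]
ft_force: [11.5, 1.3, -9.3]
finger_gap: 0.0232
grasp_force: 40.0
```

Emit:
{"method": "play_rows", "body": {"increments": [[[0,0,0],[0,0,0],15],[[0,0,0],[0,0,0],15],[[0,0,0],[0,0,0],15],[[0,0,0],[0,0,0],15],[[0,0,0],[0,0,0],15]]}}

```text
t: 5.2
ee_pos: [0.4703, 0.2564, 0.2002]
tcp_rot: [0.001, 0.777, 0.629, 0.001]
ft_force: [10.2, 1.0, -6.9]
finger_gap: 0.0229
grasp_force: 40.3
```

```bash
python3 - <<'E'
from h import *
S=camera('side')
delta([.470,.2586,.187],78)
cv2.imwrite('pics/c2.png',cv2.resize(S[230:420,220:370],None,fx=3,fy=3,interpolation=cv2.INTER_CUBIC)[:,:,::-1])
E
```

```text
t 5.25 pos [0.4703 0.2564 0.2002] F [ 9.7  0.7 -6.1] q [ 0.43  0.31  1.62 -0.    1.21  0.64] gap 0.022990877696411796
shift units [ 0.0085 -0.0031  0.0528] turn units [ 0.0011 -0.0004 -0.0006]
```

View pics/c2.png

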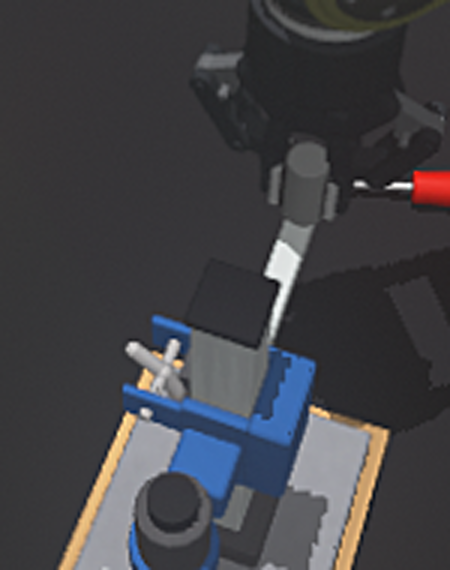

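The picture shows the grip held between the pads at (305,185) in the crop and the blue head visibly raised. TCP is up 41 mm, carrying about 6–7 N. Lowering gently onto the tooth.

Emit:
{"method": "play_rows", "body": {"increments": [[[0,0,0],[0,0,0.01],15],[[0,0,0],[0,0,0.01],15],[[0,0,0],[0,0,0.01],15],[[0,0,0],[0,0,0.01],15],[[0,0,0],[0,0,0.005],15]]}}

```text
t: 5.88
ee_pos: [0.4703, 0.2564, 0.189]
tcp_rot: [0.0, 0.777, 0.629, 0.001]
ft_force: [7.3, -0.5, 1.2]
finger_gap: 0.023
grasp_force: 40.8
```

The load has gone at +30 mm, so the head is resting on tooth 2. Releasing and backing up.

Emit:
{"method": "play_rows", "body": {"increments": [[[0,0,0],[0,0,0],35],[[0,0,0],[0,0,0],60],[[0,0,0],[0,0,0],85],[[0,0,0],[0,0,0],85],[[0,0,0],[0,0,0],85]]}}

```text
t: 6.5
ee_pos: [0.4695, 0.2565, 0.189]
tcp_rot: [-0.0, 0.777, 0.629, -0.0]
ft_force: [-0.4, -0.0, -0.3]
finger_gap: 0.0848
grasp_force: 0.0
```

Emit:
{"method": "play_rows", "body": {"increments": [[[0,0,0],[0,0,-0.08],85],[[0,0,0],[0,0,-0.08],85],[[0,0,0],[0,0,-0.08],85],[[0,0,0],[0,0,-0.08],85],[[0,0,0],[0,0,-0.04],85]]}}

```text
t: 7.12
ee_pos: [0.4696, 0.2565, 0.28]
tcp_rot: [0.0, 0.777, 0.629, 0.001]
ft_force: [-1.0, -0.4, 0.1]
finger_gap: 0.0854
grasp_force: 0.0
```

```bash
python3 - <<'E'
from h import *
S=camera('side')
delta([.559,-.315,.2],78)
print(proj('side',[.4697,.2586,.1794]),proj('side',[.4697,.2586,.2094]))
cv2.imwrite('pics/c3.png',cv2.resize(S[230:420,220:370],None,fx=3,fy=3,interpolation=cv2.INTER_CUBIC)[:,:,::-1])
E
```

```text
t 7.175 pos [0.4698 0.2566 0.2808] F [-0.6 -0.3  1.1] q [0.43 0.24 1.52 0.   1.38 0.64] gap 0.08535934067846553
shift units [-2.1621  0.8252  0.3217] turn units [ 0.0011 -0.0008 -0.0004]
[321.95702066 297.59496654] [323.19441148 287.50381655]
```

View pics/c3.png

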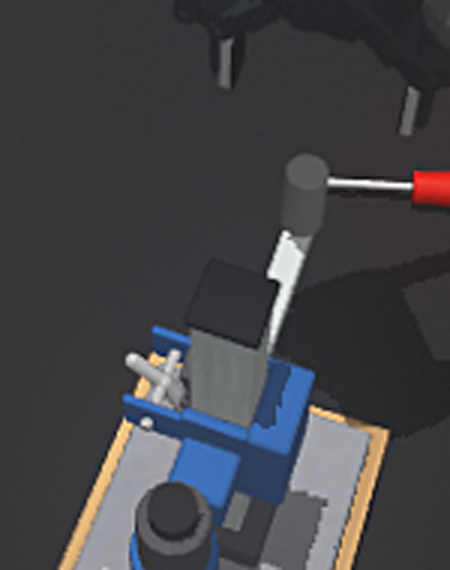

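The grip top is at full-image pixel (322,287). One notch up projects to (323,287.5), so the head is held on tooth 2. Next is the switch, with closed fingers.

Emit:
{"method": "play_rows", "body": {"increments": [[[0,0,-0.085],[0,0,0],40],[[0,0,-0.085],[0,0,0],10],[[0,0,-0.085],[0,0,0],0],[[0,0,0],[0,0,0],0],[[0,0,0],[0,0,0],0]], "newtons": 20}}

```text
t: 7.8
ee_pos: [0.4695, 0.2564, 0.2787]
tcp_rot: [-0.0, 0.638, 0.77, -0.0]
ft_force: [0.0, 0.3, -0.0]
finger_gap: -0.0
grasp_force: 0.0
```

Emit:
{"method": "play_rows", "body": {"increments": [[[0,0,0],[-0.232,-0.009,0],0],[[0,0,0],[-0.232,-0.009,0],0],[[0,0,0],[-0.232,-0.009,0],0],[[0,0,0],[-0.232,-0.009,0],0],[[0,0,0],[-0.232,-0.009,0],0]]}}

```text
t: 8.43
ee_pos: [0.5133, -0.0323, 0.2791]
tcp_rot: [0.0, 0.638, 0.77, 0.0]
ft_force: [0.2, 0.4, -0.2]
finger_gap: 0.0001
grasp_force: 0.0
```

Emit:
{"method": "play_rows", "body": {"increments": [[[0,0,0],[-0.232,-0.009,0],0],[[0,0,0],[-0.232,-0.009,0],0],[[0,0,0],[-0.232,-0.009,0],0],[[0,0,0],[-0.232,-0.009,0],0],[[0,0,0],[-0.232,-0.009,0],0]]}}

```text
t: 9.05
ee_pos: [0.5572, -0.3192, 0.2789]
tcp_rot: [0.0, 0.638, 0.77, 0.0]
ft_force: [0.8, 0.8, 1.5]
finger_gap: -0.0001
grasp_force: 0.0
```

```bash
python3 - <<'E'
from h import *
delta([.5595,-.318,.145],101)
E
```

```text
t 9.05 pos [ 0.5572 -0.3192  0.2789] F [0.8 0.8 1.5] q [-0.58  0.49  1.19  0.    1.46 -0.77] gap -6.187309031691941e-05
shift units [0.0031 0.0097 0.5356] turn units [ 0.0001 -0.     -0.0025]
```

Emit:
{"method": "play_rows", "body": {"increments": [[[0,0,0],[0.003,0.01,0.13],0],[[0,0,0],[0,0,0.13],0],[[0,0,0],[0,0,0.13],0],[[0,0,0],[0,0,0.13],0],[[0,0,0],[0,0,0.015],0]]}}

```text
t: 9.68
ee_pos: [0.5587, -0.3156, 0.143]
tcp_rot: [-0.002, 0.637, 0.771, -0.0]
ft_force: [0.2, -0.2, -0.1]
finger_gap: -0.0001
grasp_force: 0.0
```

```bash
python3 - <<'E'
from h import *
S=camera('side')
delta([.5595,-.318,.102],101)
cv2.imwrite('pics/c4.png',cv2.resize(S[80:200,250:370],None,fx=4.5,fy=4.5,interpolation=cv2.INTER_CUBIC)[:,:,::-1])
E
```

```text
t 9.725 pos [ 0.5593 -0.316   0.1444] F [-1.2 -0.4  0.5] q [-0.57  0.6   1.34 -0.    1.2  -0.76] gap -0.00011514742030688111
shift units [-0.0085 -0.0003  0.1695] turn units [-0.0009 -0.0008 -0.0019]
```

View pics/c4.png

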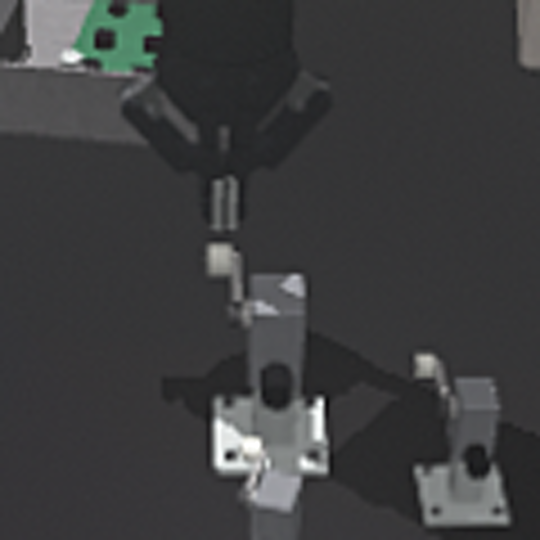

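The closed fingertips (224,230) stand right above the white roller (219,258). Pressing down.

Emit:
{"method": "play_rows", "body": {"increments": [[[0,0,0],[-0.008,0,0.04],0],[[0,0,0],[0,0,0.035],0],[[0,0,0],[0,0,0.035],0],[[0,0,0],[0,0,0.035],0],[[0,0,0],[0,0,0.025],0]]}}

```text
t: 10.35
ee_pos: [0.5601, -0.3181, 0.1025]
tcp_rot: [0.0, 0.637, 0.771, 0.0]
ft_force: [1.2, -0.7, 4.5]
finger_gap: -0.0
grasp_force: 1.9
```

Emit:
{"method": "play_rows", "body": {"increments": [[[0,0,0],[0,0,0],0],[[0,0,0],[0,0,0],0],[[0,0,0],[0,0,0],0],[[0,0,0],[0,0,0],0],[[0,0,0],[0,0,0],0]]}}

```text
t: 10.98
ee_pos: [0.56, -0.3181, 0.1029]
tcp_rot: [0.0, 0.637, 0.771, 0.0]
ft_force: [1.0, -0.3, 3.3]
finger_gap: -0.0002
grasp_force: 1.8
```

```bash
python3 - <<'E'
from h import *
S=camera('side')
delta([.5595,-.318,.102],101)
cv2.imwrite('pics/c5.png',cv2.resize(S[80:200,250:370],None,fx=4.5,fy=4.5,interpolation=cv2.INTER_CUBIC)[:,:,::-1])
E
```

```text
t 11.025 pos [ 0.56   -0.3181  0.1029] F [ 1.5 -0.   4.3] q [-0.57  0.65  1.37  0.    1.13 -0.76] gap -3.402598917720315e-05
shift units [ 0.0006 -0.0018  0.0035] turn units [ 0.0001  0.0001 -0.0009]
```

View pics/c5.png

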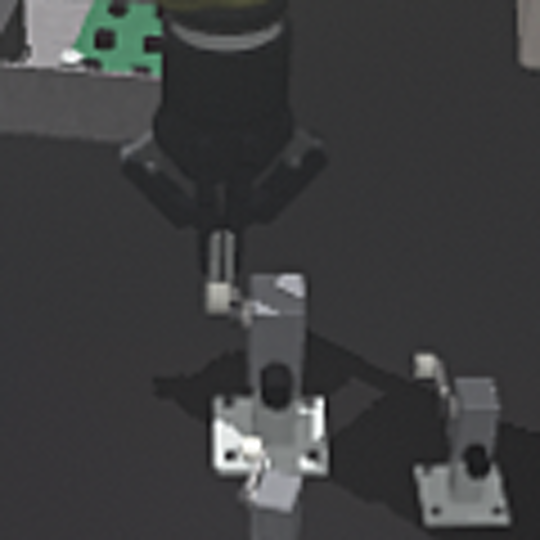

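The roller moved from (219,258) to (219,298), well below the level of the shaft, at about 3.8 N, so it should be past the click. I'll push 3 mm more for margin, then retract.

Emit:
{"method": "play_rows", "body": {"increments": [[[0,0,0],[0,0,0.006],0],[[0,0,0],[0,0,0.006],0],[[0,0,0],[0,0,0],0],[[0,0,0],[0,0,0],0],[[0,0,0],[0,0,0],0]]}}

```text
t: 11.65
ee_pos: [0.5599, -0.3181, 0.0998]
tcp_rot: [0.0, 0.637, 0.771, -0.0]
ft_force: [2.5, -1.3, 3.6]
finger_gap: 0.0004
grasp_force: 1.9
```

Emit:
{"method": "play_rows", "body": {"increments": [[[0,0,0],[0,0,-0.03],0],[[0,0,0],[0,0,-0.04],0],[[0,0,0],[0,0,-0.05],0],[[0,0,0],[0,0,-0.1],0],[[0,0,0],[0,0,-0.15],0]]}}

```text
t: 12.28
ee_pos: [0.5592, -0.3177, 0.1925]
tcp_rot: [-0.001, 0.637, 0.771, -0.0]
ft_force: [0.1, -0.1, -0.4]
finger_gap: 0.0001
grasp_force: 0.0
```

Emit:
{"method": "play_rows", "body": {"increments": [[[0,0,0],[0,0,-0.1],0],[[0,0,0],[0,0,-0.1],0],[[0,0,0],[0,0,0],0],[[0,0,0],[0,0,0],0],[[0,0,0],[0,0,0],0]]}}

```text
t: 12.9
ee_pos: [0.5596, -0.3179, 0.2411]
tcp_rot: [-0.001, 0.637, 0.771, -0.0]
ft_force: [0.6, 0.6, -0.5]
finger_gap: 0.0002
grasp_force: 0.0
```

```bash
python3 - <<'E'
from h import *
S=camera('side')
delta([.5595,-.318,.102],101)
cv2.imwrite('pics/side6.png',S[:,:,::-1])
E
```

```text
t 12.95 pos [ 0.5597 -0.3179  0.2413] F [-0.2  0.6 -0.3] q [-0.57  0.52  1.23 -0.    1.39 -0.76] gap 3.872152474031699e-05
shift units [-8.000e-04 -1.000e-04  5.571e-01] turn units [-0.0008 -0.0007 -0.001 ]
```

View pics/side6.png

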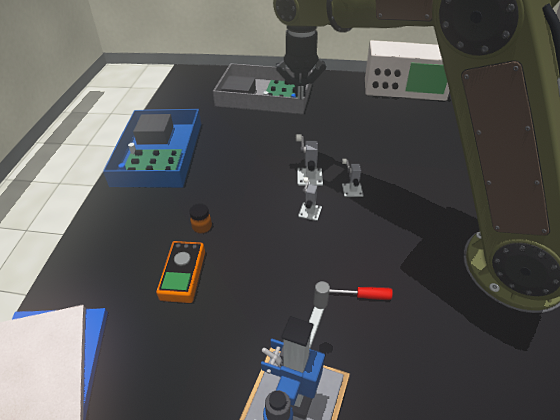

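The roller is back up at (299,138) and the grip top holds at (322,287), one notch up. The meter, jar and driver haven't moved, and the robot is clear of everything.

```bash
python3 -c "
from rig import robot
print(robot.job_done())"
```

```text
the job is handed in; nothing more can be done
None
```

The job is handed in, though it gave back no verdict: the drill head rests one notch up on tooth 2, and the largest limit switch was pushed to about 27 mm (it clicks at 19 mm) and sprang back; the click was judged from depth and force, not sensed.

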